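# Hold the hidden bolt head while the nut runner tightens

### The job

The nut runner is only dragging the bolt slowly round with its nut, because nobody holds the head. Swing the hinged stay that lies across the bracket's gap out until it seats in its end detent, then reach down into the narrow gap behind the bracket plate, grip the hexagonal bolt head firmly, centred between the finger pads, and hold it so that it stops turning. Finish while still holding the head, with the stay still seated, and leave the spanner, tin, tray and wood block where they are.

Things in the scene. Friction and masses are not known exactly. Their poses are not given: they have to be found in the camera images.
- bracket: Fixed steel fixture on the bench. Origin on the bench top straight below the bolt head, z up. Two upright plates 150 mm wide (along y), 10 mm thick, tops 95 mm above the bench, at x = -30 and +30 mm, leave a 50 mm gap (x -25 to +25 mm), open on top and at both y ends; its floor is 10 mm above the bench. On the +x side a nut runner has its socket over the nut.
- bolt (a joint): Bolt angle about the bracket's +x, rad. The runner drags it on steadily (about 0.15 N m, 0.12 rad/s) while nobody holds it; it begins anywhere from 0 to 1.05. At 0 and every 1.047 rad (60 deg) on, one pair of flats is upright, facing the bracket's +y and -y, ready for fingers that come from above and close along y.
- bolt_head (a point): Centre of the bare-steel hexagonal bolt head, in the middle of the gap, 60 mm above the bench, 35 mm below the plates' tops. 30 mm across flats, 34.6 mm across corners, 15 mm thick along its axis, which is the bracket's x. Behind it (+x) a 25 mm round collar runs to the plate.
- stay (a joint): Swing of the stay about its upright pivot, rad. 0: along the bracket's -y, over the gap; grows anticlockwise seen from above, towards +x over the runner; end stop at 1.75. Starts at 0 to 0.25. An over-centre detent (with 0.14 N m friction) resists up to 0.4 N m in the first half, lets it slip back there, and beyond about 1.35 draws it to the stop, where it is seated (over 1.68).
- stay_handle (a point): Centre line of the stay's upright black handle (radius 10 mm, from 110 to 155 mm above the bench), at 145 mm above the bench, 140 mm from the pivot. The handle stands on a flat steel bar 28 mm wide, 10 mm thick (100 to 110 mm above the bench), 155 mm long from the pivot.
- stay_hinge (a point): Upright pivot axis of the stay, 105 mm above the bench, at bracket x 0, y +95 mm, on a round post of radius 14 mm at the gap's end; its pin (radius 8 mm) reaches 120 mm above the bench. A 44 mm square housing, 76 mm high, stands behind it at y +109 to +153 mm.
- runner_end (a point): Outer end of the nut runner, a fixed level cylinder along the bracket's x, up to 58 mm in diameter, axis 60 mm and top 89 mm above the bench; this point is on its axis at bracket x +266 mm.
- spanner: Bystander: loose steel spanner about 200 mm long lying on the bench; origin at the centre of its underside.
- tin: Bystander: loose metal tin, 76 mm diameter, 110 mm high, origin at the centre of its underside.
- tray: Bystander: loose green steel tray 130 x 100 x 40 mm, origin at the centre of its underside.
- block: Bystander: loose wood block 90 x 50 x 50 mm, origin at the centre of its underside.

How it is judged:
By the outcome, as a careful person would: the job done as asked, in the order asked, and still so for the second after the job is handed in, while the arm keeps its last pose, push and grip.
It also fails if it takes over 64 s, if anything falls off the work surface, if the arm or the gripper's body presses on something with over 40 N, if the wrist force passes 120 N, or if a joint passes its speed limit or range.

### The arm

A 6-joint arm with a two-finger parallel gripper is mounted at the origin on the work surface. World frame = base frame: x ahead of the robot, y to its left, z up, the work surface at z = 0. Lengths are in m, angles in rad, forces in N, time in s.
With the tool pointing down it reaches from about 0.375 to 0.975 m from the base axis. Payload 3.8 kg.
Tool frame: the origin (TCP) lies between the finger pads, 19 mm behind the fingertips; this is the grasp point; z points along the fingers, y is the line along which they close (so a half turn about z gives the same grasp; the last joint's range is limited). The gripper opens to 85 mm and grips with 20 to 120 N. Pads are 22 mm wide; open, the fingers measure 114 mm over their backs; the gripper's body (76 mm by 85 mm) begins 54 mm behind the grasp point. The pads swing forward as they close: fully open they stand 13 mm farther back than shut.
Start: joints at [-1.239, 0.264, 1.604, -0, 1.274, -0.037], TCP at [0.243, -0.63, 0.25] pointing down, gripper open.
Joint ranges: [-2.63, 2.63], [-0.94, 2.18], [0.31, 2.57], [-1.31, 4.45], [0, 2.66], [-2.55, 2.55]. Speed limits (rad/s): [2.57, 2.57, 3.14, 3.14, 3.14, 3.14].

### API

Orientations are given as a rotation vector (axis times angle).
In Python, from workcell import bot, optics gives the robot as it stands.
- The arm moves only by the shell command python3 -m jog 'ROWS' [OPENING] [FORCE]. ROWS is JSON, a list of rows, each an object of numbers: "dx", "dy", "dz": the shift along the tool's x, y, z in mm; "ax", "ay", "az": the turn, a rotation vector about the tool's x, y, z in degrees. A call has 1 to 20 rows; each row shifts and turns the commanded pose from where the row before left it, along the tool's axes as they then stand; what a row does not reach is not made up. A row lasts 1/12 s, in which the tool goes at most 41.7 mm and 7.16 degrees, less where a joint would pass 70% of its speed; a pose out of reach is approached as far as the arm can. A call with a gripper value outside its range is refused whole. OPENING is the opening, from 0 (shut) to 1 (fully open), set as the call begins (- or left out, the last holds). The fingers move at their own pace and stop on an object; FORCE is the grip in N (left out, the last holds). Time passes only in rows, so rows that do not move let the fingers close. It gives the time, the measured TCP pose, the force, the opening and the grip force at its end, in the units of the state.
- bot.read_state(): the state, without advancing time (a new reading comes with each control period).
- optics.read_camera(name): name is "side" or "top" or "wrist"; returns a dict with "img" (384x512x3 uint8, red, green, blue), "vertical_fov" (degrees; the focal length in pixels is half the picture's height over the tangent of half this angle, whatever the lens; pixels are square), "cx", "cy" (the principal point, pixels), "R" (3x3) and "t" (3): a world point X has camera coordinates R X + t; the wrist camera has in their place "tool_from_camera" (4x4, takes a point from camera to tool coordinates, whose origin is the TCP and whose axes are the flange's). Camera axes: x right, y down, z forward; pixel columns grow to the right and rows downward; lengths in m; the calibration is good to about 2 mm. A picture is of the moment at which its call begins: read the wrist's pose just before it. There is no depth.
- bot.finish_job(): hands the job in; it is judged then, once.
The state is a dict: "time": time; "q": joint angles; "joint_vel": joint speeds; "joint_torque": joint torques, N m; "tool_pos": TCP position; "tcp_rot": TCP orientation; "wrist_force": force on the tool from outside, world axes, zero at the start; "torque": the same for the moment, N m; "width": opening from 0.0 (shut) to 1.0 (fully open); "grip_force": force on a finger pad.
Only numpy, scipy, OpenCV 4.12 (cv2) and the standard library are available. Lean on these libraries where they do the work, as an engineer would, in place of code of your own. Each camera call takes 0.05 s, during which the arm holds its last target. There are 200 camera calls.

## Working session

There is one attempt and no reset: what is moved stays moved. The work goes in short steps, Python scripts to look and compute and a shell command to move; the robot and the scene stay as the last step left them, time stands still between calls to the robot, and variables do not carry over. Pictures are saved under pics/ and viewed, at most 10 in all, crops included, and the job is handed in when it is done.

```bash
mkdir -p pics; ls; cat > h.py <<'E'
from workcell import bot, optics
import numpy as np, cv2
from scipy.spatial.transform import Rotation as Ro
def cam(name):
    s=bot.read_state(); c=optics.read_camera(name); h=c["img"].shape[0]
    c["f"]=h/2/np.tan(np.radians(c["vertical_fov"])/2)
    if name=="wrist":
        T=np.eye(4); T[:3,:3]=Ro.from_rotvec(s["tcp_rot"]).as_matrix(); T[:3,3]=s["tool_pos"]
        W=T@np.array(c["tool_from_camera"]); c["R"]=W[:3,:3].T; c["t"]=-W[:3,:3].T@W[:3,3]
    c["R"]=np.array(c["R"]); c["t"]=np.array(c["t"]); return c
def ray(c,u,v):
    d=c["R"].T@np.array([(u-c["cx"])/c["f"],(v-c["cy"])/c["f"],1]); return -c["R"].T@c["t"], d/np.linalg.norm(d)
def plane(c,u,v,z):
    o,d=ray(c,u,v); return o+d*(z-o[2])/d[2]
def tri(rays):
    A=sum(np.eye(3)-np.outer(d,d) for o,d in rays); b=sum((np.eye(3)-np.outer(d,d))@o for o,d in rays); X=np.linalg.solve(A,b)
    return X,[np.linalg.norm(np.cross(X-o,d)) for o,d in rays]
def proj(c,X):
    p=c["R"]@np.array(X)+c["t"]; return p[:2]/p[2]*c["f"]+[c["cx"],c["cy"]]
def save(c,n): cv2.imwrite(f"pics/{n}.png",c["img"][:,:,::-1])
E
python3 - <<'E'
from h import *
for n in("side","top"):
    c=cam(n); save(c,n+"0"); print(n,c["f"],c["cx"],c["cy"],-c["R"].T@c["t"],c["R"].round(2).tolist())
a=cv2.imread("pics/side0.png");b=cv2.imread("pics/top0.png")
s=bot.read_state();print(s)
E
```

```text
pics
side 411.3200359623087 254.18305186606534 195.28485877485699 [0.25629275 0.86295437 0.98622875] [[-0.94, -0.33, -0.0], [-0.22, 0.64, -0.74], [0.25, -0.69, -0.68]]
top 349.12203251470345 249.006100046111 183.57764645650633 [ 0.51486772 -0.02957799  1.26952368] [[0.02, -1.0, 0.01], [-1.0, -0.02, -0.06], [0.06, -0.01, -1.0]]
{'time': 0.1, 'q': array([-1.23891170e+00,  2.64723085e-01,  1.60523242e+00, -9.10121171e-06,
        1.27372219e+00, -3.69079712e-02]), 'joint_vel': array([ 0.00116074, -0.00063695, -0.00353779,  0.00082761,  0.00015944,
        0.00044618]), 'joint_torque': array([ 3.82562503e-04, -5.16707611e+01, -3.68589199e+01, -2.36756210e-05,
        6.23981352e-03,  1.41708501e-06]), 'tool_pos': array([ 0.24311684, -0.62902651,  0.2487587 ]), 'tcp_rot': array([-3.08630662e+00, -5.75646962e-01,  4.94492600e-04]), 'wrist_force': array([-0.15474776, -0.51679593, -0.19747054]), 'torque': array([0.0160306 , 0.00470372, 0.01917417]), 'grip_force': 0.0, 'width': 1.0027096609677975}
```

View pics/side0.png

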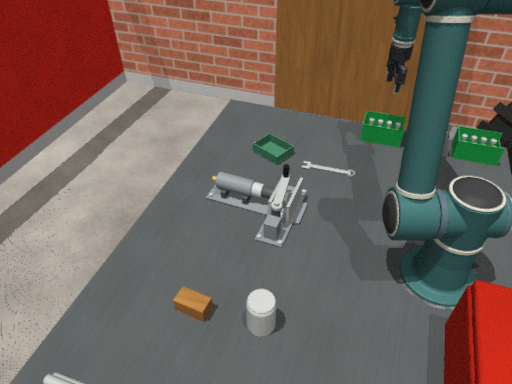

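View pics/top0.png

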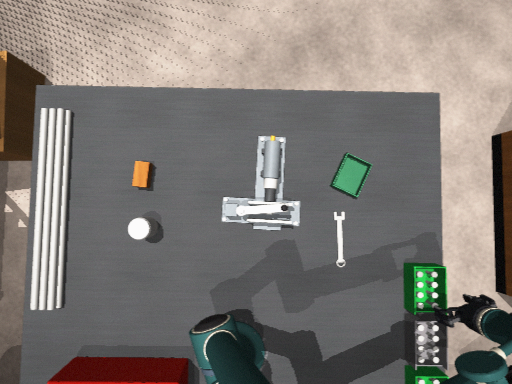

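The side view shows the bracket near (285,205), its black handle near (286,171) and the runner's outer end near (215,178). In the top view the handle is near (285,208), the pivot near (240,211) and the runner end near (272,137). I'll zoom in on both.

```bash
python3 - <<'E'
from h import *
a=cv2.imread("pics/side0.png")[145:255,200:320];b=cv2.imread("pics/top0.png")[130:240,210:310]
r=lambda i:cv2.resize(i,None,fx=3.6,fy=3.6,interpolation=cv2.INTER_CUBIC)
cv2.imwrite("pics/z0.png",np.hstack([r(a),r(b)])); print(r(a).shape)
for n in("side","top"):
    c=cam(n); g=c["img"].astype(int); m=(g.max(2)<45).astype(np.uint8)
    x0,x1,y0,y1=(270,300,155,185) if n=="side" else (270,300,195,220)
    k=np.zeros_like(m);k[y0:y1,x0:x1]=m[y0:y1,x0:x1]
    N,_,st,ce=cv2.connectedComponentsWithStats(k)
    print(n,[(st[i].tolist(),ce[i].round(1).tolist()) for i in range(1,N) if st[i][4]>5])
E
```

```text
(396, 432, 3)
side [([283, 165, 6, 12, 54], [285.6, 170.5])]
top []
```

View pics/z0.png

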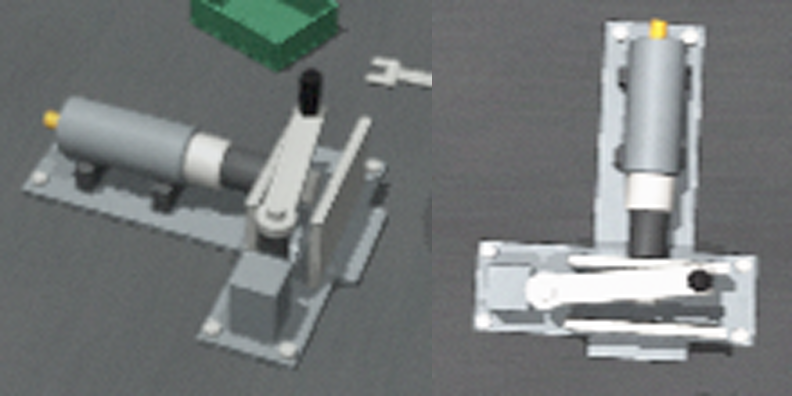

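The zoomed crop shows, in crop pixels (left is side, right is top): pivot pin at (277,210) and (543,290), handle top at (311,74) and (700,279), and the runner's yellow tip at (52,119) and (658,28). The top of the -x plate runs between (315,222) and (368,119) on the left, and between (570,325) and (725,326) on the right.

```bash
python3 - <<'E'
from h import *
S=cam("side");T=cam("top")
P=dict(pivot=((277,210),(543,290)),handletop=((311,74),(700,279)),yellow=((52,119),(658,28)),pA=((315,222),(570,325)),pB=((368,119),(725,326)))
R={}
for k,(a,b) in P.items():
    X,e=tri([ray(S,200+a[0]/3.6,145+a[1]/3.6),ray(T,210+(b[0]-432)/3.6,130+b[1]/3.6)]); R[k]=X; print(k,X.round(4),np.round(e,4))
v=R["pA"]-R["pB"]; print("plate len",np.linalg.norm(v),"bracket yaw",np.degrees(np.arctan2(-v[0],v[1])))
v=R["yellow"]-R["pivot"]; 
h=R["handletop"]-R["pivot"]; print("hand len",np.linalg.norm(h[:2]),np.degrees(np.arctan2(h[1],h[0])))
# top-view plates on z=.095
for uv in ((570,325),(725,326),(570,261)): print(plane(T,210+(uv[0]-432)/3.6,130+uv[1]/3.6,.095).round(4))
E
```

```text
pivot [ 0.4975 -0.0175  0.1132] [0.0009 0.0009]
handletop [ 0.5098 -0.1572  0.1525] [0.0011 0.0011]
yellow [ 0.7546 -0.1243  0.058 ] [0.0007 0.0007]
pA [ 0.4671 -0.0425  0.0856] [0.0015 0.0015]
pB [ 0.4631 -0.1893  0.0865] [0.0039 0.0039]
plate len 0.14689945739339788 bracket yaw -1.5392113961633682
hand len 0.14017974548733747 -84.97413982705439
[ 0.466  -0.0427  0.095 ]
[ 0.4673 -0.1872  0.095 ]
[ 0.5255 -0.0418  0.095 ]
```

```bash
python3 -m jog '[{"dx":30,"dy":-24.5},{"dx":30,"dy":-24.5},{"dx":30,"dy":-24.5},{"dx":30,"dy":-24.5},{"dx":30,"dy":-24.5},{"dx":30,"dy":-24.5},{"dx":30,"dy":-24.5},{"dx":30,"dy":-24.5},{"dx":30,"dy":-24.5},{"dx":30,"dy":-24.5},{"dx":30,"dy":-24.5},{"dx":30,"dy":-24.5},{"dx":30,"dy":-24.5},{"dx":29,"dy":-25.5}]' 0.5 40
python3 -m jog '[{"az":-7},{"az":-7},{"az":-7},{"az":-7},{"az":-7},{"az":-7},{"az":-7},{"az":-7},{"az":-7},{"az":-7},{"az":-4},{}]'
python3 - <<'E'
from h import *
s=bot.read_state(); c=cam("wrist"); save(c,"w1")
print(s["tool_pos"],s["tcp_rot"],s["q"].round(2),s["width"],-c["R"].T@c["t"],c["R"].round(2).tolist())
for n,X in dict(pivot=[.4975,-.0175,.12],handle=[.51,-.157,.155]).items(): print(n,proj(c,X))
E
```

```text
[ 0.24327088 -0.62939744  0.24946864] [-3.08753640e+00 -5.75867658e-01  1.54218558e-04] [-1.24  0.26  1.6   0.    1.27 -0.04] 1.0004076981101373 [ 0.32016393 -0.59847454  0.37310999] [[0.36, -0.93, -0.0], [-0.88, -0.34, 0.32], [-0.3, -0.12, -0.95]]
pivot [-897.21283104 -863.6246899 ]
handle [-747.99408445 -947.11032524]invalid input
invalid input
```

View pics/w1.png

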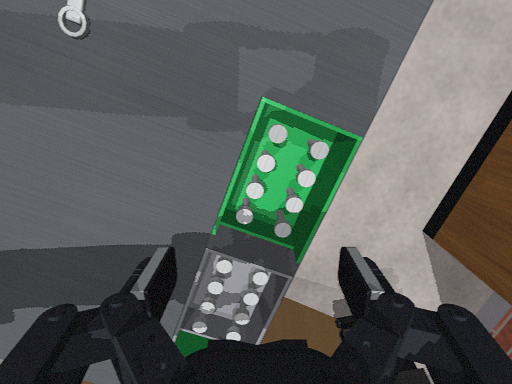

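The picture is still from the start pose and shows bins at the bench edge, so the moves were refused. I'll try rows that carry all the keys.

```bash
python3 -m jog '[{"dx":30,"dy":-24.5,"dz":0,"ax":0,"ay":0,"az":0}]' 0.5 40; python3 -m jog '[{"dx":30,"dy":-24.5,"dz":0}]'
```

```text
time: 0.43
tool_pos: [0.2599, -0.6, 0.2496]
tcp_rot: [3.086, 0.569, -0.003]
wrist_force: [1.5, -0.1, 0.3]
width: 0.88
grip_force: 0.0invalid input
```

```bash
python3 -m jog '[{"dx":30,"dy":-24.5,"dz":0,"ax":0,"ay":0,"az":0},{"dx":30,"dy":-24.5,"dz":0,"ax":0,"ay":0,"az":0},{"dx":30,"dy":-24.5,"dz":0,"ax":0,"ay":0,"az":0},{"dx":30,"dy":-24.5,"dz":0,"ax":0,"ay":0,"az":0},{"dx":30,"dy":-24.5,"dz":0,"ax":0,"ay":0,"az":0},{"dx":30,"dy":-24.5,"dz":0,"ax":0,"ay":0,"az":0},{"dx":30,"dy":-24.5,"dz":0,"ax":0,"ay":0,"az":0},{"dx":30,"dy":-24.5,"dz":0,"ax":0,"ay":0,"az":0},{"dx":30,"dy":-24.5,"dz":0,"ax":0,"ay":0,"az":0},{"dx":30,"dy":-24.5,"dz":0,"ax":0,"ay":0,"az":0},{"dx":30,"dy":-24.5,"dz":0,"ax":0,"ay":0,"az":0},{"dx":30,"dy":-24.5,"dz":0,"ax":0,"ay":0,"az":0},{"dx":29,"dy":-25.5,"dz":0,"ax":0,"ay":0,"az":0}]'
python3 -m jog '[{"dx":0,"dy":0,"dz":0,"ax":0,"ay":0,"az":-7},{"dx":0,"dy":0,"dz":0,"ax":0,"ay":0,"az":-7},{"dx":0,"dy":0,"dz":0,"ax":0,"ay":0,"az":-7},{"dx":0,"dy":0,"dz":0,"ax":0,"ay":0,"az":-7},{"dx":0,"dy":0,"dz":0,"ax":0,"ay":0,"az":-7},{"dx":0,"dy":0,"dz":0,"ax":0,"ay":0,"az":-7},{"dx":0,"dy":0,"dz":0,"ax":0,"ay":0,"az":-7},{"dx":0,"dy":0,"dz":0,"ax":0,"ay":0,"az":-7},{"dx":0,"dy":0,"dz":0,"ax":0,"ay":0,"az":-7},{"dx":0,"dy":0,"dz":0,"ax":0,"ay":0,"az":-7},{"dx":0,"dy":0,"dz":0,"ax":0,"ay":0,"az":-4},{"dx":0,"dy":0,"dz":0,"ax":0,"ay":0,"az":0}]'
python3 - <<'E'
from h import *
s=bot.read_state(); c=cam("wrist"); save(c,"w2")
print(s["tool_pos"],s["tcp_rot"],s["q"].round(2),s["width"],-c["R"].T@c["t"],c["R"].round(2).tolist())
for n,X in dict(pivot=[.4975,-.0175,.12],handle=[.51,-.157,.155]).items(): print(n,proj(c,X))
E
```

```text
time: 1.52
tool_pos: [0.511, -0.1559, 0.2504]
tcp_rot: [3.088, 0.576, 0.001]
wrist_force: [0.9, -0.1, -0.1]
width: 0.497
grip_force: 0.0
time: 2.52
tool_pos: [0.5101, -0.1577, 0.2501]
tcp_rot: [2.118, 2.32, 0.0]
wrist_force: [0.7, -0.6, 0.0]
width: 0.497
grip_force: 0.0
[ 0.51011867 -0.15768216  0.25007588] [2.11769892e+00 2.32033408e+00 8.72128214e-05] [-0.35 -0.    1.9  -0.    1.24 -0.44] 0.4966928239238052 [ 0.50133082 -0.07351796  0.37370619] [[1.0, 0.09, -0.0], [0.09, -0.94, 0.32], [0.03, -0.32, -0.95]]
pivot [258.65316923  16.3478397 ]
handle [258.32136715 200.67459744]
```

View pics/w2.png

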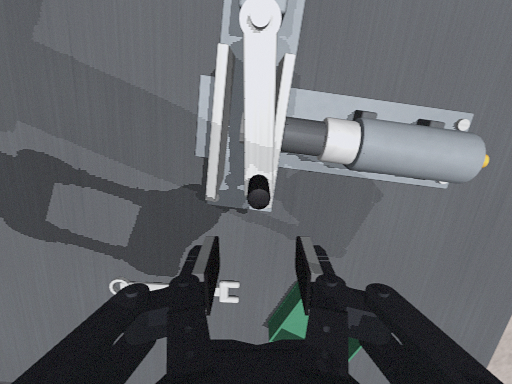

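The handle top is at (259,200) and the pivot pin at (262,15), both on the predicted pixels. The plate tops run (222,47)–(213,197) and from (290,57) towards (278,170). I'll lower the half-open fingers around the handle and work out the bracket's yaw.

```bash
python3 - <<'E'
from h import *
c=cam("wrist")
pts={k:plane(c,*uv,z) for k,(uv,z) in dict(A=((222,47),.095),B=((213,197),.095),C=((290,57),.095),D=((278,150),.095),piv=((262,15),.12),hand=((259,200),.155),end=((489,160),.06)).items()}
for k,p in pts.items(): print(k,p.round(4))
v=pts["A"]-pts["B"]; print(np.linalg.norm(v),np.degrees(np.arctan2(-v[0],v[1])))
E
python3 -m jog '[{"dx":0,"dy":0,"dz":28,"ax":0,"ay":0,"az":0},{"dx":0,"dy":0,"dz":28,"ax":0,"ay":0,"az":0},{"dx":0,"dy":0,"dz":28,"ax":0,"ay":0,"az":0},{"dx":0,"dy":0,"dz":26,"ax":0,"ay":0,"az":0},{"dx":0,"dy":0,"dz":0,"ax":0,"ay":0,"az":0}]'
```

```text
A [ 0.4675 -0.0383  0.095 ]
B [ 0.4649 -0.18    0.095 ]
C [ 0.5282 -0.041   0.095 ]
D [ 0.5269 -0.125   0.095 ]
piv [ 0.5005 -0.0163  0.12  ]
hand [ 0.5105 -0.1564  0.155 ]
end [ 0.7672 -0.122   0.06  ]
0.14169813683024293 -1.064011662453357
time: 3.03
tool_pos: [0.5059, -0.1562, 0.1342]
tcp_rot: [-2.115, -2.31, 0.006]
wrist_force: [-0.6, 0.0, -1.6]
width: 0.499
grip_force: 0.0
```

```bash
python3 -m jog '[{"dx":0,"dy":8,"dz":0,"ax":0,"ay":0,"az":-3},{"dx":0.8,"dy":14.6,"dz":0,"ax":0,"ay":0,"az":-6},{"dx":0.8,"dy":14.6,"dz":0,"ax":0,"ay":0,"az":-6},{"dx":0.8,"dy":14.6,"dz":0,"ax":0,"ay":0,"az":-6},{"dx":0.8,"dy":14.6,"dz":0,"ax":0,"ay":0,"az":-6},{"dx":0.8,"dy":14.6,"dz":0,"ax":0,"ay":0,"az":-6},{"dx":0.8,"dy":14.6,"dz":0,"ax":0,"ay":0,"az":-6},{"dx":0.8,"dy":14.6,"dz":0,"ax":0,"ay":0,"az":-6}]'
python3 - <<'E'
from h import *
s=bot.read_state();d=s["tool_pos"][:2]-[.499,-.017];print(np.hypot(*d),np.degrees(np.arctan2(d[1],d[0])),np.degrees(2*np.arctan2(s["tcp_rot"][1],s["tcp_rot"][0])),s["wrist_force"])
E
```

```text
time: 3.7
tool_pos: [0.6059, -0.1089, 0.1409]
tcp_rot: [1.065, 2.955, -0.003]
wrist_force: [-1.9, -2.8, -2.3]
width: 0.505
grip_force: 1.7
0.1410121710916266 -40.691931903856855 140.34689229311346 [-1.86080154 -2.84913377 -2.30275366]
```

```bash
python3 -m jog '[{"dx":0.8,"dy":14.6,"dz":0,"ax":0,"ay":0,"az":-6},{"dx":0.8,"dy":14.6,"dz":0,"ax":0,"ay":0,"az":-6},{"dx":0.8,"dy":14.6,"dz":0,"ax":0,"ay":0,"az":-6},{"dx":0.8,"dy":14.6,"dz":0,"ax":0,"ay":0,"az":-6},{"dx":0.8,"dy":14.6,"dz":0,"ax":0,"ay":0,"az":-6},{"dx":0.8,"dy":14.6,"dz":0,"ax":0,"ay":0,"az":-6},{"dx":0.8,"dy":14.6,"dz":0,"ax":0,"ay":0,"az":-6},{"dx":0.8,"dy":14.6,"dz":0,"ax":0,"ay":0,"az":-6},{"dx":0,"dy":0,"dz":0,"ax":0,"ay":0,"az":0},{"dx":0,"dy":0,"dz":0,"ax":0,"ay":0,"az":0},{"dx":0,"dy":0,"dz":0,"ax":0,"ay":0,"az":0}]'
python3 - <<'E'
from h import *
s=bot.read_state();d=s["tool_pos"][:2]-[.499,-.017];print(np.hypot(*d),np.degrees(np.arctan2(d[1],d[0])),np.degrees(2*np.arctan2(s["tcp_rot"][1],s["tcp_rot"][0])),s["wrist_force"],s["q"].round(2))
c=cam("wrist"); save(c,"w3")
E
```

```text
time: 4.62
tool_pos: [0.6369, 0.0009, 0.1411]
tcp_rot: [-0.219, 3.133, -0.001]
wrist_force: [-0.2, -0.3, 0.7]
width: 0.496
grip_force: 0.0
0.13900438311036872 7.38676499011822 187.98255208588478 [-0.19243771 -0.29664301  0.70164989] [-0.04  0.28  1.8  -0.    1.07 -1.75]
```

View pics/w3.png

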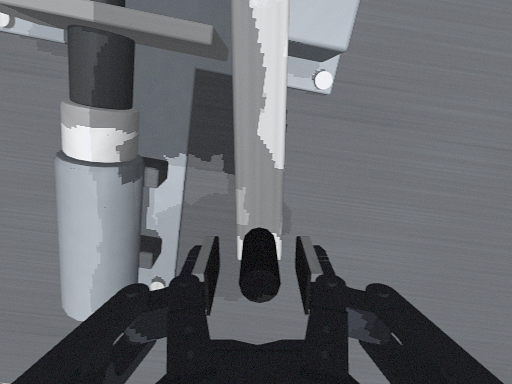

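The handle stands midway between the pads at (260,265) with no contact force, so the detent has drawn the stay about to its stop (about 1.73 rad). Next: up, across to the bolt, and look.

```bash
python3 -m jog '[{"dx":0,"dy":0,"dz":-37,"ax":0,"ay":0,"az":0},{"dx":0,"dy":0,"dz":-36,"ax":0,"ay":0,"az":0},{"dx":0,"dy":0,"dz":-36,"ax":0,"ay":0,"az":0},{"dx":31,"dy":-18.5,"dz":0,"ax":0,"ay":0,"az":0},{"dx":31,"dy":-18.5,"dz":0,"ax":0,"ay":0,"az":0},{"dx":31,"dy":-18.5,"dz":0,"ax":0,"ay":0,"az":0},{"dx":31,"dy":-18.5,"dz":0,"ax":0,"ay":0,"az":0},{"dx":31,"dy":-18.5,"dz":0,"ax":0,"ay":0,"az":0},{"dx":0,"dy":0,"dz":0,"ax":0,"ay":0,"az":4.5},{"dx":0,"dy":0,"dz":0,"ax":0,"ay":0,"az":5},{"dx":0,"dy":0,"dz":0,"ax":0,"ay":0,"az":0},{"dx":0,"dy":0,"dz":0,"ax":0,"ay":0,"az":0}]' 0.75
python3 - <<'E'
from h import *
s=bot.read_state()
c=cam("wrist"); save(c,"w4"); i=cv2.imread("pics/w4.png")
H=[.4965,-.112,.06]; u,v=proj(c,H).round().astype(int); print(u,v,s["tool_pos"],np.degrees(2*np.arctan2(s["tcp_rot"][1],s["tcp_rot"][0])),proj(c,[.499,-.017,.12]))
u0,v0=u-70,max(v-70,0); print(u0,v0)
z=cv2.resize(i[v0:v0+140,u0:u0+140],None,fx=4,fy=4,interpolation=cv2.INTER_CUBIC); cv2.imwrite("pics/w4z.png",z)
E
```

```text
time: 5.67
tool_pos: [0.4958, -0.113, 0.2494]
tcp_rot: [0.038, 3.141, -0.0]
wrist_force: [-0.6, 0.7, 0.2]
width: 0.749
grip_force: 0.0
257 172 [ 0.49576018 -0.11296805  0.24935478] 178.6300508176064 [358.77381756 189.46167195]
187 102
```

View pics/w4.png

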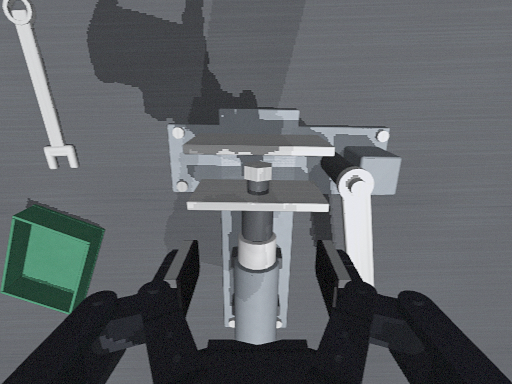

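View pics/w4z.png

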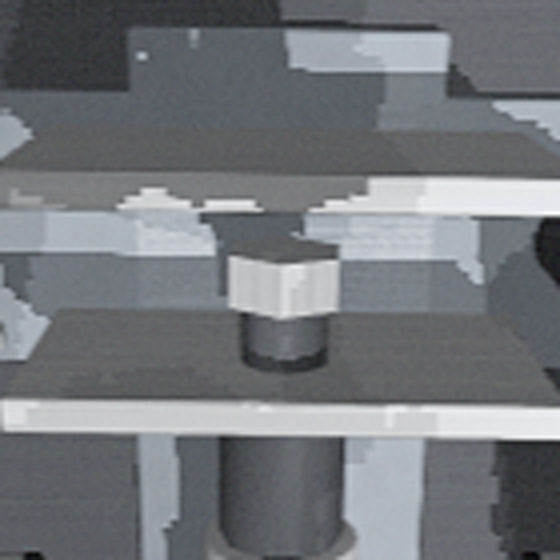

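The hex head is visible in the gap. In the crop its facets span (229–340, 255–317) with a corner ridge at x≈287, nearly central, so the flats are nearly upright now. The pivot is at (358,187) and the stay points away over the bench. I'll go lower and measure from there as well.

```bash
cat >> h.py <<'E'
E
python3 - <<'E'
from h import *
c=cam("wrist")
for p in ((287,262),(287,317),(229,285),(340,285)): print(plane(c,187+p[0]/4,102+p[1]/4,.075).round(4), (187+p[0]/4,102+p[1]/4))
np.savez("cam4.npz",R=c["R"],t=c["t"],f=c["f"],cx=c["cx"],cy=c["cy"])
E
python3 -m jog '[{"dx":0,"dy":0,"dz":35,"ax":0,"ay":0,"az":0},{"dx":0,"dy":0,"dz":35,"ax":0,"ay":0,"az":0},{"dx":0,"dy":0,"dz":35,"ax":0,"ay":0,"az":0},{"dx":0,"dy":0,"dz":25,"ax":0,"ay":0,"az":0},{"dx":0,"dy":0,"dz":0,"ax":0,"ay":0,"az":0},{"dx":0,"dy":0,"dz":0,"ax":0,"ay":0,"az":0}]'
python3 - <<'E'
from h import *
s=bot.read_state(); c=cam("wrist"); save(c,"w5"); i=cv2.imread("pics/w5.png")
H=[.4965,-.112,.06]; u,v=proj(c,H).round().astype(int); print(u,v,s["time"],s["tool_pos"])
np.savez("cam5.npz",R=c["R"],t=c["t"],f=c["f"],cx=c["cx"],cy=c["cy"])
u0,v0=100,0
cv2.imwrite("pics/w5z.png",cv2.resize(i[v0:v0+260,u0:u0+320],None,fx=2.3,fy=2.3,interpolation=cv2.INTER_CUBIC))
E
```

```text
[ 0.4873 -0.1099  0.075 ] (258.75, 167.5)
[ 0.5027 -0.1103  0.075 ] (258.75, 181.25)
[ 0.4933 -0.1258  0.075 ] (244.25, 173.25)
[ 0.494  -0.0957  0.075 ] (272.0, 173.25)
time: 6.27
tool_pos: [0.4948, -0.1115, 0.1176]
tcp_rot: [-0.035, -3.137, -0.002]
wrist_force: [0.6, 0.2, 0.6]
width: 0.749
grip_force: 0.0
255 224 6.2667 [ 0.49478412 -0.11153262  0.11756758]
```

View pics/w5z.png

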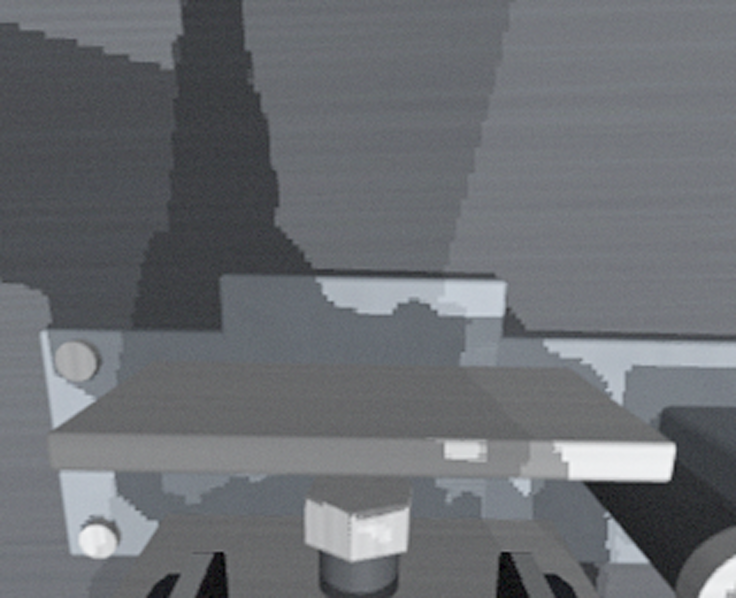

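The closer crop shows the head spanning x 306–411, y 495–558, its ridge from (347,515) to (350,558). It lies between the open fingers, whose tips show at (222,555) and (500,555).

```bash
python3 - <<'E'
from h import *
A=np.load("cam4.npz");B=np.load("cam5.npz")
P=dict(ridge_rear=((287,317),(350,558)),ridge_front=((287,262),(347,515)),Lrear=((230,306),(307,543)),Rrear=((340,308),(409,548)))
for k,(a,b) in P.items():
    X,e=tri([ray(A,187+a[0]/4,102+a[1]/4),ray(B,100+b[0]/2.3,b[1]/2.3)]); print(k,X.round(4),np.round(e,4))
for x,y in ((306,525),(411,525)): print(plane(B,100+x/2.3,y/2.3,.069).round(4))
s=bot.read_state();print(s["time"],s["tool_pos"],np.degrees(2*np.arctan2(s["tcp_rot"][1],s["tcp_rot"][0])))
E
```

```text
ridge_rear [ 0.5016 -0.1121  0.0778] [0.0019 0.0019]
ridge_front [ 0.4836 -0.112   0.088 ] [0.0021 0.0021]
Lrear [ 0.5007 -0.1264  0.0696] [0.0004 0.0004]
Rrear [ 0.5012 -0.0964  0.0728] [0.0007 0.0007]
[ 0.4951 -0.1268  0.069 ]
[ 0.4958 -0.0963  0.069 ]
6.3167 [ 0.49655599 -0.11206959  0.11958698] 178.6900294579703
```

```bash
python3 - <<'E'
from h import *
for k in range(130):
    c=cam("wrist")
    if k%10==9:
        g=c["img"].mean(2)[226:238,225:290].mean(0); gr=np.diff(cv2.GaussianBlur(g[None],(5,1),0)[0])
        print(round(bot.read_state()["time"],2),225+np.argmax(gr[:20]),225+40+np.argmin(gr[40:]),g[6:58:4].astype(int))
save(c,"w6"); i=cv2.imread("pics/w6.png"); cv2.imwrite("pics/w6z.png",cv2.resize(i[200:260,210:300],None,fx=6,fy=6,interpolation=cv2.INTER_CUBIC))
E
```

```text
6.82 233 277 [103 137 146 146 169 176 216 219 214 212 199 188 104]
7.32 232 275 [103 142 151 161 172 217 220 226 223 233 216 197 112]
7.82 232 274 [103 134 141 159 166 226 224 228 228 237 225 166 115]
8.32 232 273 [102 130 136 154 175 225 230 227 235 240 232 144 122]
8.82 244 272 [103 125 129 148 232 224 232 225 238 238 234 150 126]
9.32 244 271 [104 121 127 141 224 222 227 224 237 238 215 154 131]
9.82 243 270 [103 117 125 173 217 220 218 223 231 234 176 153 136]
10.32 241 269 [104 113 120 220 212 218 212 221 224 229 183 153 140]
10.82 240 281 [103 110 112 213 212 214 210 219 222 216 188 157 146]
11.32 239 281 [104 106 117 203 210 207 212 216 221 207 184 163 149]
11.82 238 281 [103 103 176 197 209 202 213 212 218 207 185 170 156]
12.32 237 280 [103 102 193 192 205 201 210 210 213 211 182 174 162]
12.82 236 280 [103 101 185 190 198 202 206 206 215 217 183 176 165]
```

View pics/w6z.png

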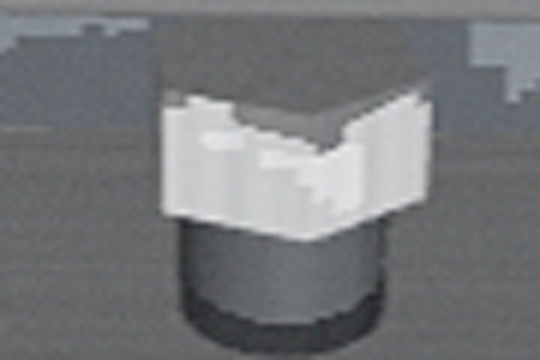

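The ridge's lower end is at crop x=307 against the head's centre at 296, about 4° before alignment. It will be aligned in roughly 0.6 s, so I'll descend and close now.

```bash
python3 -m jog '[{"dx":1,"dy":0.5,"dz":30,"ax":0,"ay":0,"az":0},{"dx":0,"dy":0,"dz":29,"ax":0,"ay":0,"az":0},{"dx":0,"dy":0,"dz":0,"ax":0,"ay":0,"az":0}]'
python3 -m jog '[{"dx":0,"dy":0,"dz":0,"ax":0,"ay":0,"az":0},{"dx":0,"dy":0,"dz":0,"ax":0,"ay":0,"az":0},{"dx":0,"dy":0,"dz":0,"ax":0,"ay":0,"az":0},{"dx":0,"dy":0,"dz":0,"ax":0,"ay":0,"az":0},{"dx":0,"dy":0,"dz":0,"ax":0,"ay":0,"az":0},{"dx":0,"dy":0,"dz":0,"ax":0,"ay":0,"az":0},{"dx":0,"dy":0,"dz":0,"ax":0,"ay":0,"az":0},{"dx":0,"dy":0,"dz":0,"ax":0,"ay":0,"az":0}]' 0 70
```

```text
time: 13.07
tool_pos: [0.4905, -0.1104, 0.0551]
tcp_rot: [-0.037, -3.132, -0.004]
wrist_force: [-1.3, 0.4, -0.3]
width: 0.752
grip_force: 0.0
time: 13.73
tool_pos: [0.4963, -0.1119, 0.062]
tcp_rot: [0.038, 3.138, -0.001]
wrist_force: [-1.9, 0.2, 6.5]
width: 0.339
grip_force: 69.0
```

```bash
python3 - <<'E'
from h import *
a=cam("wrist")["img"].astype(int)
for k in range(45): c=cam("wrist")
b=c["img"].astype(int); d=np.abs(a-b).max(2); print("moved px",(d>40).sum(),"at",np.argwhere(d>40).mean(0) if (d>40).any() else None)
s=bot.read_state(); print({k:np.round(s[k],3) for k in("time","tool_pos","wrist_force","torque","width","grip_force")})
for n in("side","top"):
    c=cam(n); save(c,n+"9"); h=[.499+.14*np.cos(np.radians(8.5)),-.017+.14*np.sin(np.radians(8.5)),.145]
    u,v=proj(c,h); x0,y0=int(u)-12,int(v)-14; m=(c["img"][y0:y0+28,x0:x0+24].max(2)<45); print(n,(u,v),np.argwhere(m).mean(0)[::-1]+[x0,y0] if m.any() else None,m.sum())
E
```

```text
moved px 0 at None
{'time': np.float64(16.033), 'tool_pos': array([ 0.496, -0.112,  0.062]), 'wrist_force': array([-1.634,  1.257,  7.231]), 'torque': array([ 0.209,  0.299, -0.028]), 'width': np.float64(0.336), 'grip_force': np.float64(69.011)}
side (np.float64(231.2002601567757), np.float64(190.01004330273938)) [230.81081081 192.64864865] 74
top (np.float64(234.96591116081987), np.float64(167.48928977689286)) [241.66666667 175.77777778] 18
```

```bash
python3 -c "
from workcell import bot
print(bot.finish_job())"
```

```text
the job is handed in; nothing more can be done
None
```

I handed the job in at about 16 s with the gripper holding the bolt head across its flats at 69 N; the wrist-camera picture was unchanged over 2.3 s and the wrist torque fits the runner's drag. The stay measured near its end stop (about 1.73 rad, estimated from pictures), and I never touched the spanner, tin, tray or block.

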